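Point out the board and the braid for the next shift, then set the ready lever

TASK

A colleague watches this bench by camera and must learn which board to rework with which braid. With the tool pointing down, point at the middle of the small green board, fingertips about two centimetres above it and not touching, and stay there for two seconds; then point in the same way at the hub of the yellow reel for two seconds; only then push the red hand-over lever all the way over to its other side and move clear. Never bring the fingertips down over the blue board or the green reel, touch none of the boards and reels, and leave everything else where it is.

Things in the scene. Friction and masses are not known exactly. Their poses are not given: they have to be found in the camera images.
- green_board_middle (a point): Small green circuit board lying flat on the bench, 36 x 52 x 8 mm (its x, y and height), with a black connector along one long edge and small chips on top; 12 g, loose. The point is above the board's middle, 8 mm above the bench, level with the top of the connector.
- blue_board_middle (a point): Small blue-violet circuit board lying flat on the bench, 30 x 62 x 8 mm (its x, y and height), with a black connector along one long edge and small chips on top; 12 g, loose. The point is above the board's middle, 8 mm above the bench, level with the top of the connector. Not to be pointed at.
- yellow_reel_hub (a point): Small flat yellow reel of desoldering braid lying on the bench: a disc 49 mm across and 12 mm high with a short copper tail sticking out (tail points to the point's -y side, 43 mm from the hub); 20 g, loose. The point is on the hub's axis, level with the top of the reel.
- green_reel_hub (a point): Small flat green reel of desoldering braid lying on the bench: a disc 49 mm across and 12 mm high with a short copper tail sticking out (tail points to the point's -y side, 43 mm from the hub); 20 g, loose. The point is on the hub's axis, level with the top of the reel. Not to be pointed at.
- green_board: The same green board; origin at the centre of its underside.
- blue_board: The same blue board; origin at the centre of its underside.
- yellow_reel: The same yellow reel; origin on the bench, 9.5 mm from the hub axis towards the tail.
- green_reel: The same green reel; origin on the bench, 9.5 mm from the hub axis towards the tail.
- ready_lever (a joint): Angle of the red-knobbed lever on its hinge. 0: it leans 0.5 rad from upright towards the base's -x side (starts at 0 to 0.08); 1.0: stop on the other side, leaning 0.5 rad towards the base's +x. It grows as the knob is pushed towards +x of the base. Light friction (0.06 N m, about 1 N at the knob); it stays where it is left.
- ready_lever_tip (a point): Centre of the lever's red ball knob, 26 mm across, on a steel rod 10 mm thick, 90 mm from the hinge. It is 101 mm above the bench at both stops and 112 mm when upright; from stop to stop it travels 86 mm along the base's x. The bench round the lever is open and it can be pushed with shut fingers pointing down.
- ready_lever_base: Grey lever box, 70 x 50 x 25 mm (x, y, height), fixed to the bench; origin at the centre of its underside. The hinge runs along its y axis, 22 mm above the origin. Its +x points away from the robot, turned by up to 0.5 rad either way.
- loupe: Black eye loupe standing on its rim, 36 mm across, 34 mm high, loose; origin at the centre of its underside. Leave alone.
- black_dish: Black dish of small parts, 54 mm across, 18 mm high, loose; origin at the centre of its underside. Leave alone.
- red_screwdriver: Red precision screwdriver lying along its y axis, 15 x 136 x 15 mm, loose; origin under its middle. Leave alone.
Not all that is in view belongs to the job. Several things have the shape of the ready_lever_base; the one meant has the colours described above.

How it is judged (in metres and radians):
On the way, in this order (a step that is already met when the one before it is completed fails the run):
1. points down at the middle of the green board from close above and stays there, the lever not yet set (horizontal distance between the grasp point and green_board_middle below 0.018 m and height (world z) of the grasp point below 0.075 m and (angle between the grasp point's own z axis and vertical below 0.35 rad or angle between the grasp point's own z axis and vertical above 2.79 rad) and value of joint ready_lever below 0.15 rad), for 1.5 s.
2. then points down at the hub of the yellow reel from close above and stays there, the lever not yet set (horizontal distance between the grasp point and yellow_reel_hub below 0.018 m and height (world z) of the grasp point below 0.079 m and (angle between the grasp point's own z axis and vertical below 0.35 rad or angle between the grasp point's own z axis and vertical above 2.79 rad) and value of joint ready_lever below 0.15 rad), for 1.5 s.
3. then pushes the lever over to its other side (value of joint ready_lever above 0.85 rad), for 0.2 s.
At the end, for the whole second after the job is handed in: The lever rests on its other side (joint value over 0.85 rad), and boards, reels, loupe, dish and screwdriver are within 10 mm of where they were (value of joint ready_lever above 0.85 rad and distance of each of green_board, blue_board, yellow_reel, green_reel, loupe, black_dish, red_screwdriver from where it was at the start of the episode below 0.01 m); the robot touches nothing.
It fails at once if the fingertips come down over the blue board (within 20 mm of its middle, tool point lower than 60 mm above the bench) (horizontal distance between the grasp point and blue_board_middle below 0.02 m and height (world z) of the grasp point below 0.06 m).
It fails at once if the fingertips come down over the green reel (within 20 mm of its hub, tool point lower than 60 mm above the bench) (horizontal distance between the grasp point and green_reel_hub below 0.02 m and height (world z) of the grasp point below 0.06 m).
It fails at once if the robot touches a board or a reel (contact force between any of the arm, the fingers and green_board above 0.3 N or contact force between any of the arm, the fingers and blue_board above 0.3 N or contact force between any of the arm, the fingers and yellow_reel above 0.3 N or contact force between any of the arm, the fingers and green_reel above 0.3 N).
It fails at once if the loupe, the dish or the screwdriver is displaced by more than 10 mm (distance of any of loupe, black_dish, red_screwdriver from where it was at the start of the episode above 0.01 m).
It also fails if it takes over 64 s, if anything falls off the work surface, if the arm or the gripper's body presses on something with over 40 N, if the wrist force passes 120 N, or if a joint passes its speed limit or range.

ROBOT

A 7-joint arm with a two-finger parallel gripper is mounted at the origin on a cart in front of the work surface, level with it; the furniture and walls round the work are solid. World frame = base frame: x ahead of the robot, y to its left, z up, the work surface at z = 0. Lengths are in mm, angles in rad, forces in N, time in s.
With the tool pointing down it reaches from about 400 to 875 mm from the base axis. Payload 4.4 kg.
Tool frame: the origin (TCP) lies between the finger pads, 19 mm behind the fingertips; this is the grasp point; z points along the fingers, y is the line along which they close (so a half turn about z gives the same grasp; the last joint's range is limited). The gripper opens to 85 mm and grips with 20 to 120 N. Pads are 22 mm wide; open, the fingers measure 114 mm over their backs; the gripper's body (76 mm by 85 mm) begins 54 mm behind the grasp point. The pads swing forward as they close: fully open they stand 13 mm farther back than shut.
Start: joints at [-1.339, 0.628, 0.038, 1.517, -0.027, 0.996, -0.02], TCP at [190.698, 621.411, 250.013] pointing down, gripper open.
Joint ranges: [-3.06, 3.06], [-0.37, 2.12], [-1.25, 1.32], [0.18, 2.47], [-1.1, 4.24], [0.23, 1.98], [-2.94, 2.94]. Speed limits (rad/s): [2.57, 2.57, 3.14, 3.14, 3.14, 3.14, 3.14].

INTERFACE

Orientations are given as [roll, pitch, yaw] about the fixed x, y, z axes, in that order (R = Rz(yaw) Ry(pitch) Rx(roll)).
In Python, from cell import ctrl gives the robot as it stands.
- The arm moves only by the tool carry_out, never from a script. Its argument "deltas" is one flat list of numbers, 7 for each row, row after row: the turn, a rotation vector about the tool's x, y, z in degrees, then the shift along the tool's x, y, z in m, then the closure, from -1 (fully open) to 1 (shut). In form: [wx, wy, wz, dx, dy, dz, claw, wx, wy, wz, dx, dy, dz, claw, ...]. A call has 1 to 12 rows; each row shifts and turns the commanded pose from where the row before left it, along the tool's axes as they then stand; what a row does not reach is not made up. A row lasts 1/8 s, in which the tool goes at most 62.5 mm and 10.7 degrees, less where a joint would pass 70% of its speed; a pose out of reach is approached as far as the arm can. A call with a gripper value outside its range is refused whole. The fingers move at their own pace and stop on an object; the grip force is fixed at half the most. Time passes only in rows, so rows that do not move let the fingers close. It gives the time, the measured TCP pose, the force, the opening and the grip force at its end, in the units of the state.
- ctrl.read_state(): the state, without advancing time (a new reading comes with each control period).
- ctrl.get_image(name): name is "scene" or "top" or "wrist"; returns the picture (420x560x3 uint8, red, green, blue); there is no depth.
- ctrl.calibration(name): a dict with "mtx" (3x3 intrinsics, pixels), "R" (3x3) and "t" (3): a world point X has camera coordinates R X + t. Camera axes: x right, y down, z forward; pixel columns grow to the right and rows downward; lengths in mm; the calibration is good to about 2 mm. A picture is of the moment at which its call begins: read the wrist's pose just before it. calibration takes no time and is no camera call; for the wrist camera it gives the pose at the moment of the call.
- ctrl.finish_job(): hands the job in; it is judged then, once.
The state is a dict: "clock": time; "qpos": joint angles; "qd": joint speeds; "tau": joint torques, N m; "eef_pos": TCP position; "tool_rot": TCP orientation; "force": force on the tool from outside, world axes, zero at the start; "torque": the same for the moment, N m; "width": finger opening in mm; "gripper_force": force on a finger pad.
Only numpy, scipy, OpenCV 4.12 (cv2) and the standard library are available. Lean on these libraries where they do the work, as an engineer would, in place of code of your own. Each camera call takes 0.05 s, during which the arm holds its last target. There are 200 camera calls.

## Working session

There is one attempt and no reset: what is moved stays moved. The work goes in short steps, Python scripts to look and compute and a tool call to move; the robot and the scene stay as the last step left them, time stands still between calls to the robot, and variables do not carry over. Pictures are saved under pics/ and viewed, at most 10 in all, crops included, and the job is handed in when it is done.

Besides the shell and the picture viewer there is one more tool, called after "Request:" as name(argument=value, ...) on one line, values as JSON. carry_out: Moves the arm, as the interface text tells. Its arguments: {"type":"object","properties":{"deltas":{"type":"array"}},"required":["deltas"]}

```bash
mkdir -p pics; cat > h.py <<'E'
import cv2, numpy as np
from cell import ctrl
def save(n,f,crop=None,s=1):
    im=ctrl.get_image(n)[:,:,::-1]
    if crop: x,y,w,h=crop; im=im[y:y+h,x:x+w]
    cv2.imwrite('pics/'+f,cv2.resize(im,None,fx=s,fy=s,interpolation=cv2.INTER_CUBIC))
def P(n):
    c=ctrl.calibration(n); return c['mtx'],c['R'],c['t']
def atz(n,u,v,z):
    K,R,t=map(np.array,P(n)); d=R.T@np.linalg.solve(K,[u,v,1.]); o=-R.T@t
    return (o+d*(z-o[2])/d[2]).round(1)
def tri(obs):
    A=[];b=[]
    for n,u,v in obs:
        K,R,t=map(np.array,P(n)); M=K@R; q=K@t
        for k,p in((0,u),(1,v)): A.append(M[k]-p*M[2]); b.append(p*q[2]-q[k])
    x,r,_,_=np.linalg.lstsq(np.array(A),np.array(b),rcond=None); return x.round(1)
E
python3 - <<'E'
from h import *
save('top','top.png',s=1.4); save('scene','scene.png',s=1.4)
for n in('top','scene'):
    K,R,t=map(np.array,P(n)); print(n,(-R.T@t).round(),R.round(2).tolist())
s=ctrl.read_state(); print(s['eef_pos'],s['tool_rot'],s['width'],s['clock'])
E
```

```text
top [ 387.   13. 1351.] [[-0.02, -1.0, -0.01], [-1.0, 0.02, -0.05], [0.05, 0.01, -1.0]]
scene [ -76. -708.  564.] [[0.8, -0.6, 0.02], [-0.25, -0.38, -0.89], [0.54, 0.71, -0.45]]
[190.51988804 620.90442654 249.19098339] [-3.13989893e+00 -1.32728365e-05  2.84381747e+00] 85.31064118756919 0.1
```

View pics/top.png

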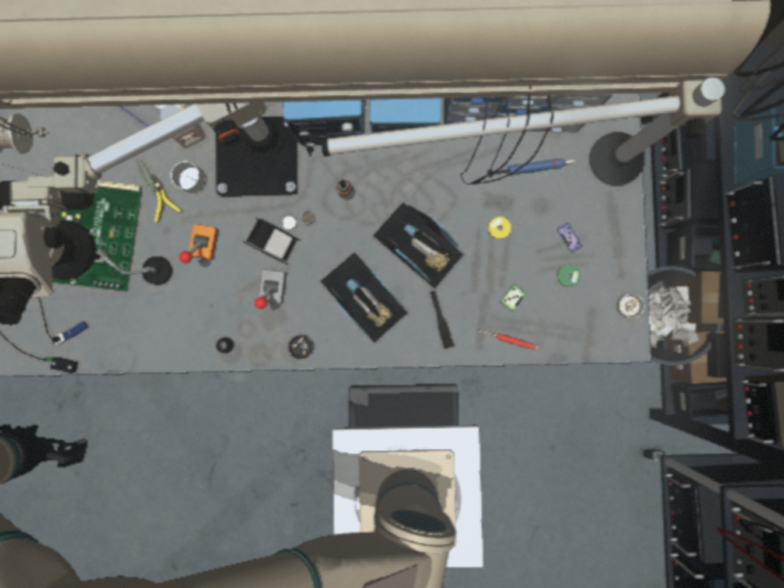

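View pics/scene.png

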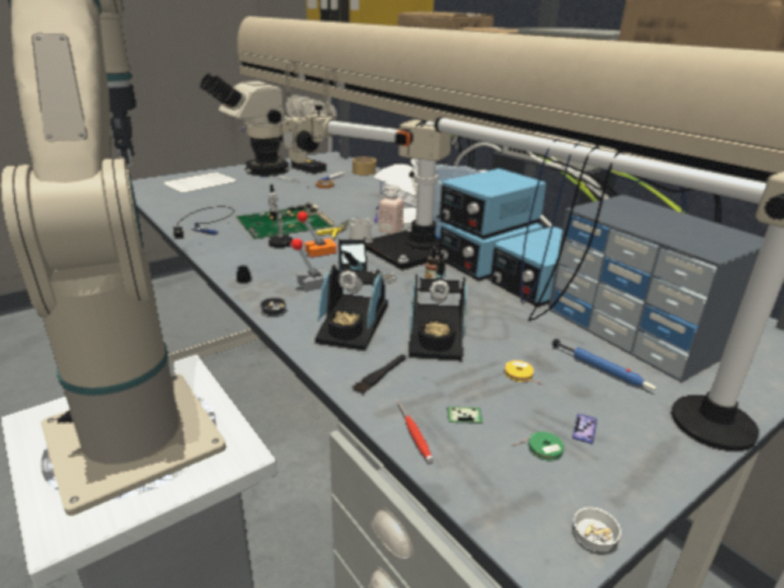

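The top view at 1.4x shows these candidates:
- **Boards:** small green board (512,298), large green PCB (105,240), blue-violet board (569,237).
- **Reels:** yellow reel (500,228), green reel (568,275).
- **Levers:** grey base with red knob (270,285)/(261,302), orange base with red knob (203,240)/(185,257).

I choose the small green board, the yellow reel and the grey-based lever. In the scene view they sit at (464,414), (519,370) and (310,282), with the grey lever's knob at (297,244). I'll check the choice in a close crop.

```bash
python3 - <<'E'
from h import *
T=ctrl.get_image('top')[:,:,::-1]; S=ctrl.get_image('scene')[:,:,::-1]
r=lambda im,x,y,w,h,s:cv2.resize(im[y:y+h,x:x+w],(w*s,h*s),interpolation=cv2.INTER_CUBIC)
a=r(T,335,145,100,75,4); b=r(T,120,150,100,75,4)   # 400x300
c=r(S,320,250,100,75,4); d=r(S,185,145,100,75,4)
cv2.imwrite('pics/crops.png',np.vstack([np.hstack([a,b]),np.hstack([c,d])]))
E
```

```text
(no output)
```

View pics/crops.png

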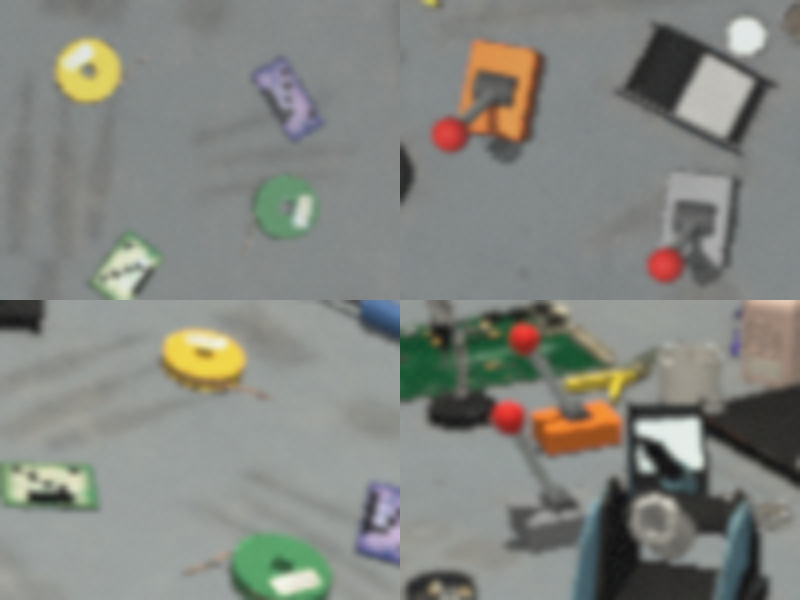

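The crops confirm the choice: yellow reel, small green board and grey lever, with the orange lever as the decoy. Next I triangulate.

```bash
python3 - <<'E'
from h import *
for k,a,b,z in(('yellow',(357,162.75),(371.5,262.75),12),('gboard',(366.75,212),(332.5,296.2),6),('blue',(407,169.5),(417.9,305.7),6),('greel',(406.75,196.75),(390.5,316.2),12),('knob',(186.25,216.25),(212.25,174.25),101),('loupe',(160.7,246.4),(174.6,195.),20),('dish',(215,247.5),(194.6,219),15)):
    print(k,tri([('top',*a),('scene',*b)]),atz('top',*a,z),atz('scene',*b,z))
for p in((187.5,193.75),(203.75,195),(185.5,215.5),(194.75,205.5)): print('box',atz('top',*p,25))
for p in((341,237),(384,249),(215,245)): print('sd',atz('top',*p,8))
s=ctrl.read_state()
from scipy.spatial.transform import Rotation as Ro
print(Ro.from_euler('xyz',s['tool_rot']).as_matrix().round(3).tolist())
E
```

```text
yellow [ 581.3 -219.3   12.7] [ 579.9 -217.9   12. ] [ 584.7 -219.8   12. ]
gboard [ 429.6 -245.7    1.5] [ 428.6 -244.1    6. ] [ 426.7 -250.     6. ]
blue [ 557.3 -373.3    1.9] [ 556.4 -371.7    6. ] [ 553.5 -376.1    6. ]
greel [ 472.8 -366.6   12.7] [ 472.2 -366.2   12. ] [ 474.6 -366.7   12. ]
knob [426.5 286.2 104.5] [425.  287.9 101. ] [432.2 292.2 101. ]
loupe [339.9 383.2  20. ] [338.  384.1  20. ] [341.8 381.5  20. ]
dish [331.2 221.1  10.2] [330.9 220.6  15. ] [328.2 212.6  15. ]
box [495.4 300.1  25. ]
box [490.5 250.8  25. ]
box [429.6 306.9  25. ]
box [459.2 278.5  25. ]
sd [ 354.1 -162.9    8. ]
sd [ 314.9 -292.5    8. ]
sd [338.2 221.6   8. ]
[[-0.956, 0.293, -0.0], [0.293, 0.956, -0.001], [-0.0, -0.001, -1.0]]
```

Request:
carry_out(deltas=[0, 0, 0, -0.044, -0.0235, 0, 1, 0, 0, 0, -0.044, -0.0235, 0, 1, 0, 0, 0, -0.044, -0.0235, 0, 1, 0, 0, 0, -0.044, -0.0235, 0, 1, 0, 0, 0, -0.037, -0.0357, 0, 1, 0, 0, 0, -0.037, -0.0357, 0, 1, 0, 0, 0, -0.037, -0.0357, 0, 1, 0, 0, 0, -0.037, -0.0357, 0, 1, 0, 0, 0, -0.0314, -0.0427, 0, 1, 0, 0, 0, -0.0314, -0.0427, 0, 1, 0, 0, 0, -0.0314, -0.0427, 0, 1, 0, 0, 0, -0.0314, -0.0427, 0, 1])

```text
clock: 1.7
eef_pos: [501.3, 98.2, 250.1]
tool_rot: [3.141, 0.0, 2.844]
force: [0.3, 0.2, -0.3]
width: 0.2
gripper_force: 0.0
```

Request:
carry_out(deltas=[0, 0, 0, -0.0147, -0.0478, 0, 1, 0, 0, 0, -0.0147, -0.0478, 0, 1, 0, 0, 0, -0.0147, -0.0478, 0, 1, 0, 0, 0, -0.0147, -0.0478, 0, 1, 0, 0, 0, 0.006, -0.04, 0, 1, 0, 0, 0, 0.006, -0.04, 0, 1, 0, 0, 0, 0.006, -0.04, 0, 1, 0, 0, 0, 0.006, -0.04, 0, 1, 0, 0, 0, 0, 0, 0, 1, 0, 0, 0, 0, 0, 0, 1])

```text
clock: 2.95
eef_pos: [431.4, -245.5, 249.9]
tool_rot: [3.141, -0.0, 2.844]
force: [-0.4, 0.4, -0.4]
width: -0.0
gripper_force: 0.0
```

```bash
python3 - <<'E'
from h import *
s=ctrl.read_state(); print(s['eef_pos'],s['tool_rot'],s['width'],s['clock'],s['force'],s['qpos'])
for p in ((429.6,-245.7,7),(581,-219,12)):
    K,R,t=map(np.array,P('wrist')); q=K@(R@np.array(p)+t); print(q[:2]/q[2])
save('wrist','w1.png',s=1.4)
E
```

```text
[ 431.36266295 -245.52571021  249.93893507] [ 3.14084634e+00 -9.10519646e-05  2.84395096e+00] -0.02323282187599497 2.95 [-0.36475407  0.35135168 -0.40330617] [ 0.38773282  0.41199837  0.10251999  1.93897181 -0.05852327  0.79363365
  1.79595468]
[279.3740617  178.77277766]
[332.80540227 282.56816295]
```

View pics/w1.png

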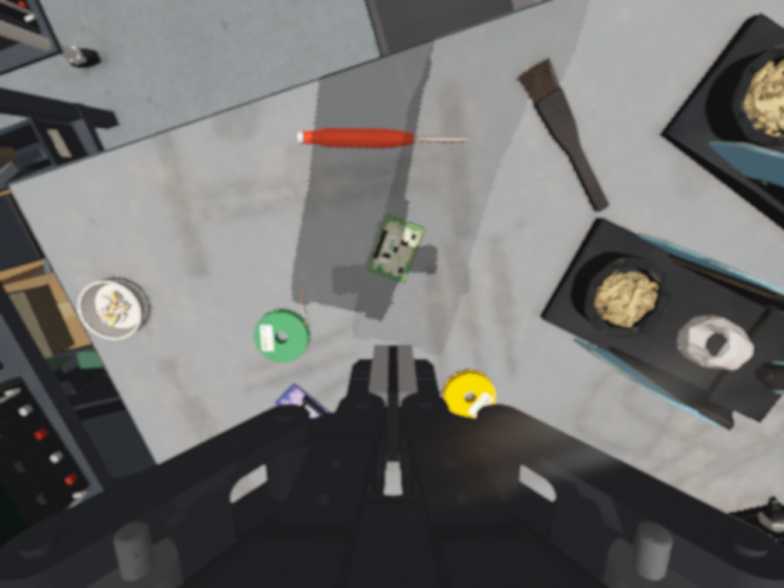

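The wrist view shows the green board at (397,248), the yellow hub at (470,398) and the green hub at (281,337). The blue board is partly hidden at (305,402).

```bash
python3 - <<'E'
from h import *
print(atz('wrist',397/1.4,248/1.4,6), tri([('wrist',397/1.4,248/1.4),('top',366.75,212),('scene',332.5,296.2)]))
print(atz('wrist',470/1.4,398/1.4,12), tri([('wrist',470/1.4,398/1.4),('top',357,162.75),('scene',371.5,262.75)]))
print(atz('wrist',281/1.4,337/1.4,12))
E
```

```text
[ 429.7 -239.8    6. ] [ 430.1 -244.3    0.8]
[ 584.8 -215.2   12. ] [ 582.  -218.3   13. ]
[ 475.5 -362.8   12. ]
```

Request:
carry_out(deltas=[0, 0, 0, 0.002, 0.002, 0.03, 1, 0, 0, 0, 0, 0, 0.03, 1, 0, 0, 0, 0, 0, 0.03, 1, 0, 0, 0, 0, 0, 0.03, 1, 0, 0, 0, 0, 0, 0.03, 1, 0, 0, 0, 0, 0, 0.025, 1, 0, 0, 0, 0, 0, 0.015, 1, 0, 0, 0, 0, 0, 0.01, 1, 0, 0, 0, 0, 0, 0.002, 1, 0, 0, 0, 0, 0, 0, 1, 0, 0, 0, 0, 0, 0, 1, 0, 0, 0, 0, 0, 0, 1])

```text
clock: 4.5
eef_pos: [430.1, -243.8, 48.5]
tool_rot: [-3.141, 0.001, 2.844]
force: [-0.4, -0.9, -0.9]
width: -0.1
gripper_force: 0.0
```

```bash
python3 - <<'E'
from h import *
W=ctrl.get_image('wrist')[:,:,::-1]; S=ctrl.get_image('scene')[90:400,200:500,::-1]
cv2.imwrite('pics/g.png',np.hstack([cv2.resize(W,(400,300)),cv2.resize(S,(400,300))]))
E
```

```text
(no output)
```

View pics/g.png

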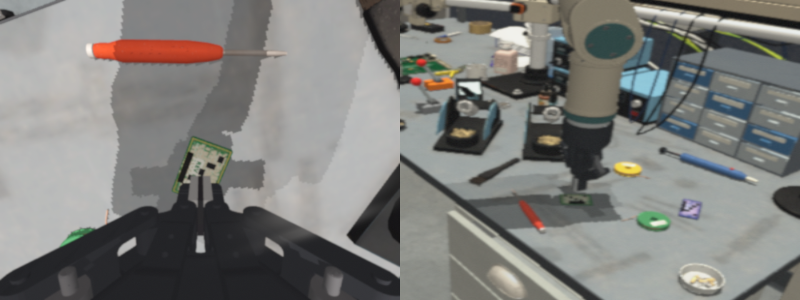

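Request:
carry_out(deltas=[0, 0, 0, 0, 0, 0, 1, 0, 0, 0, 0, 0, 0, 1, 0, 0, 0, 0, 0, 0, 1, 0, 0, 0, 0, 0, 0, 1, 0, 0, 0, 0, 0, 0, 1, 0, 0, 0, 0, 0, 0, 1, 0, 0, 0, 0, 0, 0, 1, 0, 0, 0, 0, 0, 0, 1, 0, 0, 0, 0, 0, 0, 1, 0, 0, 0, 0, 0, 0, 1, 0, 0, 0, 0, 0, 0, 1, 0, 0, 0, 0, 0, 0, 1])

```text
clock: 6.1
eef_pos: [429.8, -243.6, 48.0]
tool_rot: [3.142, -0.0, 2.844]
force: [-0.1, -0.3, -1.1]
width: -0.0
gripper_force: 0.0
```

The wrist view (left half) shows the fingertips over the green board's middle (203,165). The scene view agrees, and nothing is touched. I hold a little longer, then go to the yellow reel.

Request:
carry_out(deltas=[0, 0, 0, 0, 0, 0, 1, 0, 0, 0, 0, 0, 0, 1, 0, 0, 0, 0, 0, 0, 1, 0, 0, 0, 0, 0, 0, 1, 0, 0, 0, 0, 0, -0.03, 1, 0, 0, 0, 0, 0, -0.042, 1, 0, 0, 0, -0.0275, 0.0139, 0, 1, 0, 0, 0, -0.0275, 0.0139, 0, 1, 0, 0, 0, -0.0275, 0.0139, 0, 1, 0, 0, 0, -0.0275, 0.0139, 0, 1, 0, 0, 0, -0.0275, 0.0139, 0, 1, 0, 0, 0, 0, 0, 0, 1])

```text
clock: 7.6
eef_pos: [583.9, -216.0, 119.7]
tool_rot: [3.141, 0.002, 2.847]
force: [-0.3, -0.3, -0.3]
width: -0.0
gripper_force: 0.0
```

Request:
carry_out(deltas=[0, 0, 0, 0, 0, 0, 1, 0, 0, 0, 0, 0, 0.025, 1, 0, 0, 0, 0, 0, 0.025, 1, 0, 0, 0, 0, 0, 0.013, 1, 0, 0, 0, 0, 0, 0.005, 1, 0, 0, 0, 0, 0, 0, 1, 0, 0, 0, 0, 0, 0, 1])

```text
clock: 8.48
eef_pos: [582.1, -217.8, 52.8]
tool_rot: [-3.141, 0.001, 2.844]
force: [0.1, 0.5, -0.1]
width: -0.0
gripper_force: 0.0
```

```bash
python3 - <<'E'
from h import *
W=ctrl.get_image('wrist')[:,:,::-1]; S=ctrl.get_image('scene')[180:360,280:520,::-1]
cv2.imwrite('pics/y.png',np.hstack([cv2.resize(W,(400,300)),cv2.resize(S,(400,300))]))
E
```

```text
(no output)
```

View pics/y.png

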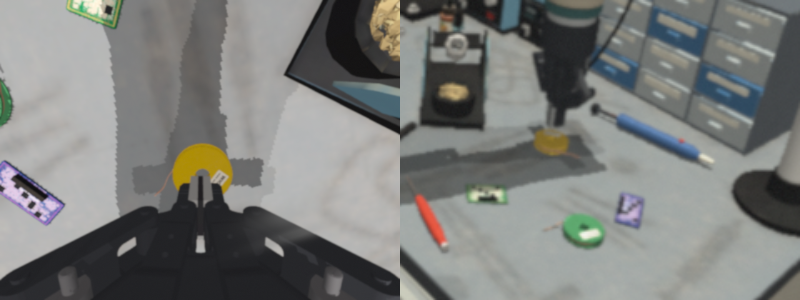

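The fingertips are over the yellow hub (203,174 in the wrist half). I hold there, then rise.

Request:
carry_out(deltas=[0, 0, 0, 0, 0, 0, 1, 0, 0, 0, 0, 0, 0, 1, 0, 0, 0, 0, 0, 0, 1, 0, 0, 0, 0, 0, 0, 1, 0, 0, 0, 0, 0, 0, 1, 0, 0, 0, 0, 0, 0, 1, 0, 0, 0, 0, 0, 0, 1, 0, 0, 0, 0, 0, 0, 1, 0, 0, 0, 0, 0, 0, 1, 0, 0, 0, 0, 0, 0, 1, 0, 0, 0, 0, 0, 0, 1, 0, 0, 0, 0, 0, 0, 1])

```text
clock: 10.07
eef_pos: [581.6, -217.5, 52.0]
tool_rot: [-3.142, 0.0, 2.844]
force: [0.3, 0.2, 0.2]
width: 0.3
gripper_force: 0.0
```

Request:
carry_out(deltas=[0, 0, 0, 0, 0, 0, 1, 0, 0, 0, 0, 0, 0, 1, 0, 0, 0, 0, 0, 0, 1, 0, 0, 0, 0, 0, 0, 1, 0, 0, 0, 0, 0, 0, 1, 0, 0, 0, 0, 0, -0.04, 1, 0, 0, 0, 0, 0, -0.04, 1, 0, 0, 0, 0, 0, -0.04, 1, 0, 0, 0, 0, 0, -0.04, 1, 0, 0, 0, 0, 0, -0.038, 1, 0, 0, 0, 0, 0, 0, 1])

```text
clock: 11.45
eef_pos: [583.5, -218.3, 253.5]
tool_rot: [-3.141, 0.007, 2.844]
force: [0.7, 0.5, -0.1]
width: 0.0
gripper_force: 0.0
```

```bash
python3 - <<'E'
from h import *
C=lambda x,y:((x-400)/4+120,y/4+150)
D=lambda x,y:((x-400)/4+185,(y-300)/4+145)
print(tri([('top',*C(620,92)),('scene',*D(630,408))]), tri([('top',*C(655,25)),('scene',*D(630,408))]), tri([('top',*C(770,85)),('scene',*D(707,407))]))
for p in ((620,92),(740,152),(655,25),(770,85)): print(atz('top',*C(*p),0),atz('top',*C(*p),100))
print(atz('top',*C(449,134),101))
E
```

```text
[555.9 325.1  69.3] [583.5 311.4  69.3] [552.8 208.4 110.5]
[562.7 343.5   0. ] [549.6 319.  100. ]
[514.  251.2   0. ] [504.6 233.5 100. ]
[614.2 315.8   0. ] [597.4 293.4 100. ]
[565.4 227.2   0. ] [552.2 211.4 100. ]
[522.1 441.5 101. ]
```

Request:
carry_out(deltas=[0, 0, 0, 0.0284, 0.0368, 0, 1, 0, 0, 0, 0.0284, 0.0368, 0, 1, 0, 0, 0, 0.0284, 0.0368, 0, 1, 0, 0, 0, 0.0284, 0.0368, 0, 1, 0, 0, 0, 0.0284, 0.0368, 0, 1, 0, 0, 0, 0.0251, 0.0341, 0, 1, 0, 0, 0, 0.0251, 0.0341, 0, 1, 0, 0, 0, 0.0251, 0.0341, 0, 1, 0, 0, 0, 0.0251, 0.0341, 0, 1, 0, 0, 0, 0.0251, 0.0341, 0, 1, 0, 0, 0, 0.0393, 0.0345, 0, 1, 0, 0, 0, 0.0393, 0.0345, 0, 1])

```text
clock: 12.95
eef_pos: [373.7, 289.7, 249.1]
tool_rot: [-3.14, -0.001, 2.843]
force: [0.4, 0.4, 0.8]
width: 0.1
gripper_force: 0.0
```

Request:
carry_out(deltas=[0, 0, -5.5, 0, 0, 0, 1, 0, 0, -5.5, 0, 0, 0, 1, 0, 0, 0, 0, 0, 0, 1])

```text
clock: 13.32
eef_pos: [374.5, 288.5, 249.2]
tool_rot: [-3.14, -0.001, 3.035]
force: [-0.3, -0.4, -0.2]
width: 0.1
gripper_force: 0.0
```

```bash
python3 - <<'E'
from h import *
s=ctrl.read_state(); print(s['eef_pos'],s['tool_rot'],s['clock'])
for n,p in (('k',(427,287,103)),('b',(460,279,25))):
    K,R,t=map(np.array,P('wrist')); q=K@(R@np.array(p)+t); print(n,q[:2]/q[2]*1.4)
save('wrist','l.png',s=1.4)
E
```

```text
[374.46105377 288.54433754 249.2039047 ] [-3.14048867e+00 -1.33840121e-03  3.03499640e+00] 13.325
k [398.56486073 354.51585046]
b [392.21717106 353.50226125]
```

View pics/l.png

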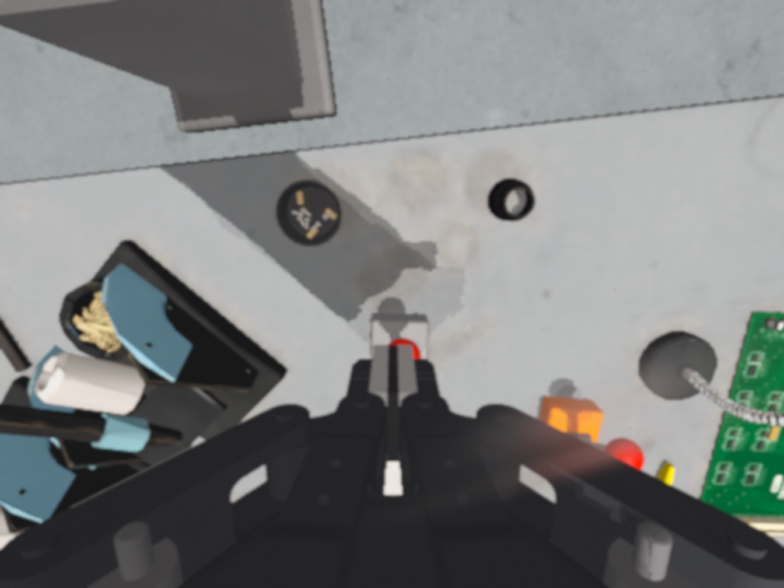

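The view shows the grey box's near edge at (371–430,318) and the knob at (403,357), just beyond the fingers, which matches the estimate. The orange decoy is at (570,415) with its knob at (625,455), well to the side.

Request:
carry_out(deltas=[0, 0, 0, 0, 0.0025, 0.03, 1, 0, 0, 0, 0, 0, 0.03, 1, 0, 0, 0, 0, 0, 0.03, 1, 0, 0, 0, 0, 0, 0.03, 1, 0, 0, 0, 0, 0, 0.02, 1, 0, 0, 0, 0, 0, 0.009, 1, 0, 0, 0, 0, 0, 0, 1])

```text
clock: 14.25
eef_pos: [375.2, 291.1, 100.6]
tool_rot: [-3.141, -0.001, 3.035]
force: [-0.1, 0.1, -0.5]
width: -0.2
gripper_force: 0.0
```

Request:
carry_out(deltas=[0, 0, 0, -0.015, 0, 0, 1, 0, 0, 0, -0.015, 0, 0, 1, 0, 0, 0, -0.01, 0, 0, 1, 0, 0, 0, -0.01, 0, 0, 1, 0, 0, 0, -0.01, 0, 0, 1, 0, 0, 0, -0.01, 0, 0, 1, 0, 0, 0, -0.01, 0, 0, 1, 0, 0, 0, -0.01, 0, 0, 1])

```text
clock: 15.25
eef_pos: [465.3, 281.6, 100.8]
tool_rot: [-3.141, -0.0, 3.036]
force: [-1.4, 1.5, -2.3]
width: 0.0
gripper_force: 0.4
```

Request:
carry_out(deltas=[0, 0, 0, -0.005, 0, 0, 1, 0, 0, 0, -0.005, 0, 0, 1, 0, 0, 0, 0, 0, 0, 1])

```text
clock: 15.62
eef_pos: [475.1, 280.9, 101.0]
tool_rot: [3.141, 0.0, 3.036]
force: [-0.8, -0.4, -0.4]
width: 0.2
gripper_force: 0.0
```

Request:
carry_out(deltas=[0, 0, 0, -0.004, 0, 0, 1, 0, 0, 0, 0, 0, 0, 1])

```text
clock: 15.88
eef_pos: [479.0, 280.5, 101.1]
tool_rot: [3.141, 0.0, 3.036]
force: [-0.1, 0.1, -0.1]
width: 0.1
gripper_force: 0.1
```

Request:
carry_out(deltas=[0, 0, 0, -0.003, 0, 0, 1, 0, 0, 0, 0, 0, 0, 1])

```text
clock: 16.12
eef_pos: [481.9, 280.1, 101.0]
tool_rot: [3.141, 0.0, 3.036]
force: [0.1, -0.6, -0.0]
width: 0.3
gripper_force: 0.1
```

```bash
python3 - <<'E'
from h import *
T=ctrl.get_image('top')[:,:,::-1]; S=ctrl.get_image('scene')[:,:,::-1]
r=lambda im,x,y,w,h,s:cv2.resize(im[y:y+h,x:x+w],(w*s,h*s),interpolation=cv2.INTER_CUBIC)
cv2.imwrite('pics/p.png',np.hstack([r(T,120,150,100,75,4),r(S,185,145,100,75,4)]))
E
```

```text
(no output)
```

View pics/p.png

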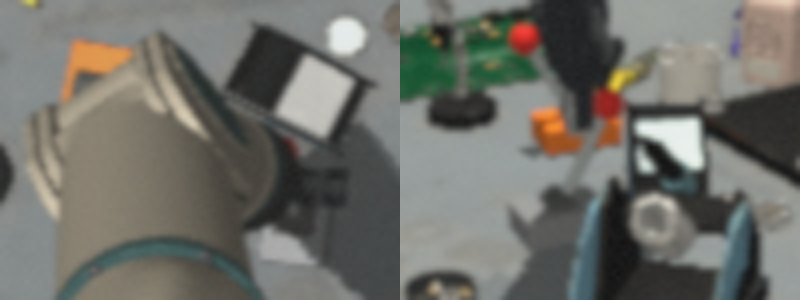

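The lever now leans the other way, with its knob at crop (608,104) in the scene half. The low force means it may not have reached the stop, so I push a little more.

Request:
carry_out(deltas=[0, 0, 0, -0.003, 0, 0, 1, 0, 0, 0, 0, 0, 0, 1])

```text
clock: 16.48
eef_pos: [482.8, 280.0, 100.7]
tool_rot: [-3.141, -0.004, 3.037]
force: [-4.5, 0.6, 3.0]
width: 0.1
gripper_force: 2.6
```

Request:
carry_out(deltas=[0, 0, 0, -0.003, 0, 0, 1, 0, 0, 0, 0, 0, 0, 1])

```text
clock: 16.73
eef_pos: [483.3, 280.0, 100.5]
tool_rot: [-3.139, -0.008, 3.038]
force: [-10.0, 2.3, 5.0]
width: -0.2
gripper_force: 5.6
```

```bash
python3 - <<'E'
from h import *
print(atz('scene',(608-400)/4+185,104/4+145,103),atz('top',120+288/4,150+148/4,101), atz('scene',212.25,174.25,103))
print(ctrl.read_state()['force'])
E
```

```text
[505.6 269.2 103. ] [508.2 270.5 101. ] [430.  287.9 103. ]
[-10.00433937   2.28028859   4.96040902]
```

The force rose to 10 N with no further travel, so the stop is reached. I back off and rise clear.

Request:
carry_out(deltas=[0, 0, 0, 0.01, 0, 0, 1, 0, 0, 0, 0.03, 0, 0, 1, 0, 0, 0, 0.03, 0, 0, 1, 0, 0, 0, 0.03, 0, 0, 1, 0, 0, 0, 0, 0, -0.04, 1, 0, 0, 0, 0, 0, -0.04, 1, 0, 0, 0, 0, 0, -0.04, 1, 0, 0, 0, 0.02, 0.03, -0.03, 1, 0, 0, 0, -0.01, 0.04, 0, 1, 0, 0, 0, 0, 0, 0, 1, 0, 0, 0, 0, 0, 0, 1])

```text
clock: 18.1
eef_pos: [385.9, 359.7, 250.7]
tool_rot: [-3.141, 0.0, 3.035]
force: [-0.5, -1.0, -0.0]
width: -0.1
gripper_force: 0.0
```

```bash
python3 - <<'E'
from h import *
T=ctrl.get_image('top')[:,:,::-1]; S=ctrl.get_image('scene')[:,:,::-1]
r=lambda im,x,y,w,h,s:cv2.resize(im[y:y+h,x:x+w],(w*s,h*s),interpolation=cv2.INTER_CUBIC)
cv2.imwrite('pics/e.png',np.vstack([np.hstack([r(T,335,145,100,75,4),r(S,185,145,100,75,4)]),np.hstack([cv2.resize(T,(400,300)),cv2.resize(S,(400,300))])]))
E
```

```text
(no output)
```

View pics/e.png

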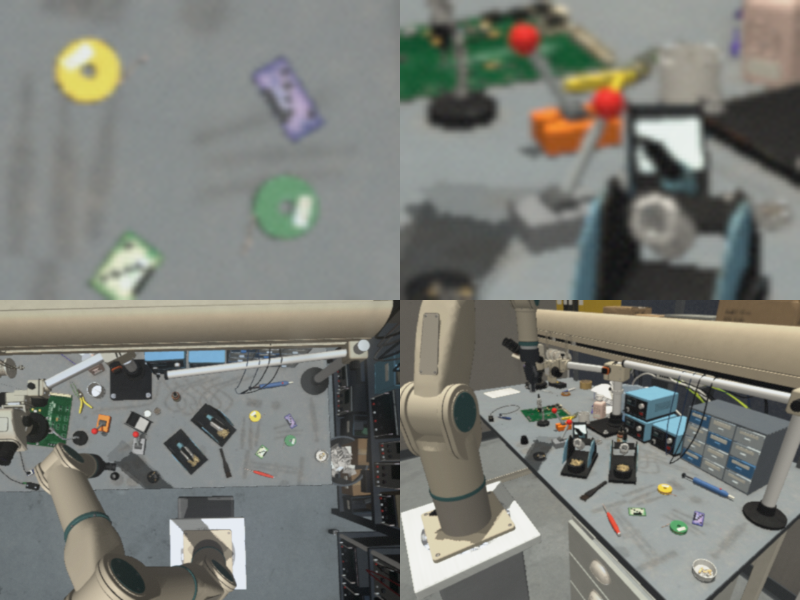

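The lever stays over, with its knob at (608,102). The boards and reels are where they were, and the arm is clear.

```bash
python3 -c "
from cell import ctrl
print(ctrl.finish_job())"
```

```text
the job is handed in; nothing more can be done
None
```

I pointed at the green board and then the yellow reel for over two seconds each, then pushed the red lever to its far stop, moved clear and handed the job in at about 18 s; the hand-in gave no verdict.

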